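Dry-fit the superstructure of a model tug

TASK

Dry-fit the loose superstructure on the model tug's hull: set the deckhouse down over the plywood coaming on the deck, then the wheelhouse over the coaming on the deckhouse's roof, then stand the mast in the collar on the wheelhouse's roof; the funnel goes over the round boss behind the wheelhouse, at any time once the deckhouse is on. Every part must sit fully down and upright, with the rounded fronts of both houses towards the bow and the mast's crosspiece square across the ship. Let go of everything and leave the two paint jars and the screwdriver alone.

Things in the scene. Friction and masses are not known exactly. Their poses are not given: they have to be found in the camera images.
- hull: Grey hull of a model tug, fixed on a low cradle, 330 long, 128 wide. Origin on the bench under its middle, +x to the pointed bow. Flat deck at z = 65 mm; bulwark round its edge 8 high (60 mm off the centre line beside the house). Plywood coaming on deck, 8 high, D-shaped (round end to the bow), 108 x 40, middle at x = +30. Deckhouse home: its origin at (30, 0, 65) mm here, x axes alike.
- deckhouse: White shell, largest part, D-shaped, open below, 124 x 56 x 36 high, wall 4, 90 g. Origin: middle of underside, +x to the round front; sides straight from x = -62 to 34. Starts upright on a 3 mm mat. On its roof (z = 36): D-shaped plywood coaming 39 x 31, 6 high, at x = +30; round boss 18 wide, 6 high, at x = -36. Home here: wheelhouse origin (30, 0, 36) mm, x axes alike; funnel (-36, 0, 36).
- wheelhouse: White shell with dark windows, D-shaped, open below, 52 x 44 x 42 high, wall 3.5 (3 mm play over its coaming), 50 g. Origin: middle of underside, +x to the round front; sides straight from x = -26 to 4. Starts upright on the 3 mm mat. On its roof (z = 42), at x = -8: round plywood collar 5 high, 37 wide, 32 inside, for the mast, whose origin when home is at (-8, 0, 42) mm here.
- funnel: White round tube, 34 outside, 26 inside, 56 high, two dark pipes in its mouth ending 2 mm above the rim, 40 g. Origin: middle of its underside, z up; its turn about z does not matter. Starts upright on the 3 mm mat.
- mast: White mast, 35 g: round foot 24 wide, 8 high; pole 10 thick; at the top a crosspiece along y, 46 long, 6 wide, z 69 to 74 mm, with small lamps up to z = 80. Origin: middle of the foot's underside, z up the pole. Starts upright on the 3 mm mat. Pinch the pole from above, fingers closing along its x.
- jar_side: Bystander: closed glass paint jar with a black cap, 38 in diameter, 46 high, on the bench at the robot's right; origin under its middle.
- jar_middle: Bystander: the same kind of jar on the bench between the hull and the mat; origin under its middle.
- screwdriver: Bystander: screwdriver lying on the bench at the robot's left; origin under the middle of its length, x along it.
Not all that is in view belongs to the job. What is shaped like the funnel but yellow is not meant. Leave any yellow look-alike of the wheelhouse alone.

How it is judged:
By the outcome, as a careful person would: the job done as asked, in the order asked, and still so for the second after the job is handed in, with the robot touching nothing.
It also fails if it takes over 109 s, if anything falls off the work surface, if the arm or the gripper's body presses on something with over 40 N, if the wrist force passes 120 N, or if a joint passes its speed limit or range.

ROBOT

A 6-joint arm with a two-finger parallel gripper is mounted at the origin on the work surface. World frame = base frame: x ahead of the robot, y to its left, z up, the work surface at z = 0. Lengths are in m, angles in rad, forces in N, time in s.
With the tool pointing down it reaches from about 0.35 to 0.775 m from the base axis. Payload 5.5 kg.
Tool frame: the origin (TCP) lies where the fingers leave the gripper's body, on its centre line; the fingertips stand env.tip_reach ahead of it and the grasp point (between the pads) lies 54 mm ahead of it (env.tip_reach is the distance from the TCP to the fingertips, in m); z points along the fingers, y is the line along which they close (so a half turn about z gives the same grasp; the last joint's range is limited). The gripper opens to 85 mm and grips with 20 to 120 N. Pads are 22 mm wide; open, the fingers measure 114 mm over their backs; the gripper's body (76 mm by 85 mm) begins 54 mm behind the grasp point. The pads swing forward as they close: fully open they stand 13 mm farther back than shut.
Start: joints at [0.984, 0.313, 0.046, 1.304, 0, 1.431], TCP at [0.248, 0.519, 0.304] pointing down, gripper open.
Joint ranges: [-2.76, 2.76], [-0.86, 1.69], [-1.03, 1.26], [-2.2, 2.34], [-1.47, 1.5], [-3.14, 3.14]. Speed limits (rad/s): [2.57, 2.57, 3.14, 3.14, 3.14, 3.14].

INTERFACE

Orientations are given as a unit quaternion [w, x, y, z].
In Python, from workcell import status, optics, hand_in, env gives the robot as it stands.
- The arm moves only by the shell command python3 -m handwheel 'ROWS' [FORCE]. ROWS is a JSON object whose one key "deltas" holds a list of rows, each a list of 5 numbers: the opening, from -1 (shut) to 1 (fully open), then the shift along the tool's x, y, z in units of 40 mm (1.0 is 40 mm), then the turn about the tool's z in units of 10 degrees (1.0 is 10 degrees). In form: {"deltas": [[jaw, x, y, z, roll], ...]}. A call has 1 to 20 rows; each row shifts and turns the commanded pose from where the row before left it, along the tool's axes as they then stand; what a row does not reach is not made up. A row lasts 1/8 s, in which the tool goes at most 62.5 mm and 10.7 degrees, less where a joint would pass 70% of its speed; a pose out of reach is approached as far as the arm can. A call is refused whole if a number of a shift passes 1 or a number of a turn 1, either way. A call with a gripper value outside its range is refused whole. The fingers move at their own pace and stop on an object; FORCE is the grip in N (left out, the last holds). Time passes only in rows, so rows that do not move let the fingers close. It gives the time, the measured TCP pose, the force, the opening and the grip force at its end, in the units of the state.
- status.get_state(): the state, without advancing time (a new reading comes with each control period).
- optics.read_camera(name): name is "scene" or "top"; returns a dict with "frame" (400x640x3 uint8, red, green, blue), "depth" (400x640 float32, m along the optical axis (not along the pixel's ray), 0 where there is no reading), "vfov" (degrees; the focal length in pixels is half the picture's height over the tangent of half this angle, whatever the lens; pixels are square), "cx", "cy" (the principal point, pixels), "k1" (the pictures are not rectified: a ray, as slopes to the right and down, at radius r is drawn at 1 + k1 r^2 times it, then the intrinsics apply), "origin" and "attitude" of the camera in the world. Camera axes: x right, y down, z forward; pixel columns grow to the right and rows downward; lengths in m; the calibration is good to about 2 mm. A picture is of the moment at which its call begins.
- hand_in(): hands the job in; it is judged then, once.
The state is a dict: "clock": time; "joint_pos": joint angles; "qvel": joint speeds; "tau": joint torques, N m; "tcp_pos": TCP position; "orientation": TCP orientation; "wrist_force": force on the tool from outside, world axes, zero at the start; "ft_torque": the same for the moment, N m; "finger_gap": finger opening in m; "grip_force": force on a finger pad.
Only numpy, scipy, OpenCV 4.12 (cv2) and the standard library are available. Lean on these libraries where they do the work, as an engineer would, in place of code of your own. Each camera call takes 0.05 s, during which the arm holds its last target. There are 200 camera calls.

## Working session

There is one attempt and no reset: what is moved stays moved. The work goes in short steps, Python scripts to look and compute and a shell command to move; the robot and the scene stay as the last step left them, time stands still between calls to the robot, and variables do not carry over. Pictures are saved under pics/ and viewed, at most 14 in all, crops included, and the job is handed in when it is done.

```bash
ls; mkdir -p pics
cat > h.py <<'E'
import numpy as np,cv2
from scipy.spatial.transform import Rotation as R
from workcell import status,optics,hand_in,env
def cam(n):
    c=optics.read_camera(n);return c
def Rm(c):
    a=np.array(c["attitude"],float)
    if a.shape==(3,3): return a
    return R.from_quat(np.r_[a[1:],a[0]]).as_matrix()
def f(c): return 200/np.tan(np.radians(c["vfov"])/2)
def ray(c,u,v):
    F=f(c);x=(np.asarray(u,float)-c["cx"])/F;y=(np.asarray(v,float)-c["cy"])/F
    X,Y=x.copy(),y.copy()
    for _ in range(20):
        s=1+c["k1"]*(X*X+Y*Y);X=x/s;Y=y/s
    return X,Y
def cloud(c):
    v,u=np.mgrid[0:400,0:640];X,Y=ray(c,u,v);d=c["depth"]
    P=np.stack([X*d,Y*d,d],-1)@Rm(c).T+np.array(c["origin"])
    P[d<=0]=np.nan
    return P
def atz(c,u,v,z):
    X,Y=ray(c,u,v);D=np.stack([X,Y,np.ones_like(X)],-1)@Rm(c).T;o=np.array(c["origin"])
    return o+D*((z-o[2])/D[...,2])[...,None]
def save(c,p): cv2.imwrite(p,cv2.cvtColor(c["frame"],cv2.COLOR_RGB2BGR))
E
python3 - <<'E'
from h import *
import pickle
s=status.get_state();print(s,env.tip_reach)
for n in("scene","top"):
    c=cam(n);save(c,f"pics/{n}0.png");pickle.dump(c,open(f"{n}0.pkl","wb"))
    print(n,{k:c[k] for k in c if k not in("frame","depth")},(c["depth"]>0).mean())
E
```

```text
pics
{'clock': 0.0, 'joint_pos': array([ 9.84404154e-01,  3.14019547e-01,  4.49605639e-02,  1.30357822e+00,
       -1.46265706e-05,  1.43119866e+00]), 'qvel': array([-0.00092419, -0.00011832,  0.0012992 , -0.00143136, -0.00103776,
       -0.00038867]), 'tau': array([ 5.50561654e-04, -4.80628288e+01,  2.98531920e+01,  1.92717748e-02,
       -2.47451653e-04,  9.81471885e-06]), 'tcp_pos': array([0.2482431 , 0.51823253, 0.30299031]), 'orientation': array([-3.19988493e-04,  2.21543629e-01,  9.75150026e-01, -8.63057245e-04]), 'wrist_force': array([-0.22659134,  0.46132603, -0.56784127]), 'ft_torque': array([ 0.03426361, -0.04540245,  0.03583528]), 'grip_force': 0.0, 'finger_gap': 0.08543379766659547} 0.0726
scene {'vfov': 52.73600126222177, 'cx': 321.5837022093064, 'cy': 200.85321006305304, 'k1': -0.09596553340500621, 'origin': array([ 1.05937317, -0.5261406 ,  0.62382872]), 'attitude': array([-0.39579246,  0.82680081,  0.35595044, -0.18179119])} 0.99609375
top {'vfov': 54.815607410616934, 'cx': 319.6046856638472, 'cy': 193.22354833405512, 'k1': -0.05725867378885613, 'origin': array([ 0.42352686, -0.03051149,  0.91596881]), 'attitude': array([ 0.03773475, -0.70005031,  0.71211024, -0.0374789 ])} 0.9961328125
```

View pics/scene0.png

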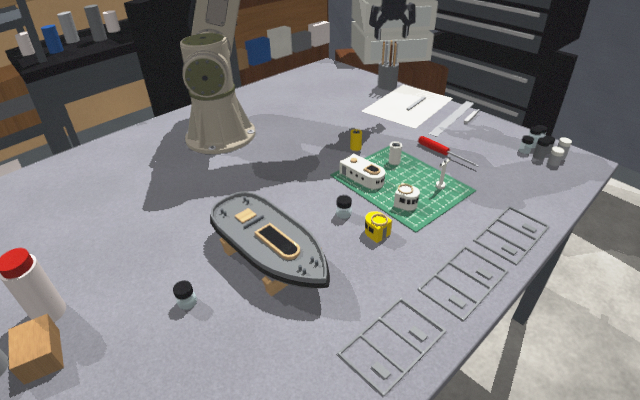

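View pics/top0.png

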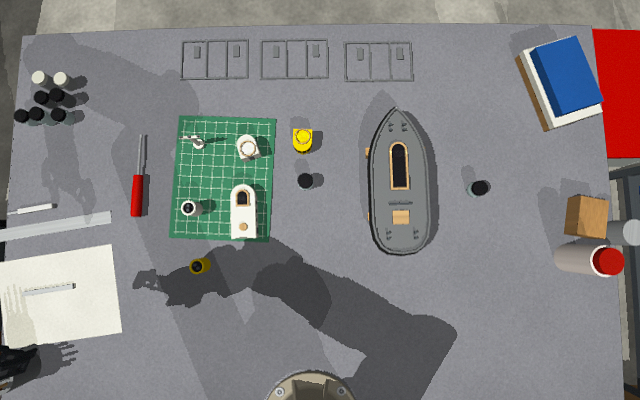

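The top view shows the hull at about (400,180) with its bow up (+x). On the mat are the deckhouse (243,212), wheelhouse (248,147), funnel (188,207) and mast (197,140). Yellow decoys sit at (200,266) and (302,140), and the jars at (305,181) and (479,188). Next I'll measure from the depth clouds of both cameras.

Run:
```python
from h import *
import pickle
T=pickle.load(open("top0.pkl","rb"));S=pickle.load(open("scene0.pkl","rb"))
P={"top":cloud(T),"scene":cloud(S)}
def at(u,v):print((u,v),P["top"][v,u].round(4))
for q in[(243,212),(248,147),(188,207),(197,140),(400,240),(220,220),(420,210),(400,170)]:at(*q)
cen={k:P["top"][v,u,:2] for k,(u,v) in dict(deck=(243,212),wheel=(248,147),fun=(188,207),mast=(197,140),hull=(400,180),jm=(305,181),js=(479,188)).items()}
rad=dict(deck=.08,wheel=.05,fun=.035,mast=.045,hull=.2,jm=.035,js=.035)
for k in cen:
  for n in P:
    p=P[n].reshape(-1,3);m=(np.hypot(*(p[:,:2]-cen[k]).T)<rad[k])&(p[:,2]>.012);q=p[m]
    h=np.histogram(q[:,2],bins=np.arange(.0,.13,.004));
    print(k,n,len(q),"z99",np.percentile(q[:,2],99).round(4),[(int(round(b*1000)),int(c)) for b,c in zip(h[1],h[0]) if c>len(q)*.04])
    if k!="hull":
      zt=np.percentile(q[:,2],99)
    r=cv2.minAreaRect((q[:,:2]*1000).astype(np.float32));print("   rect",np.round(r[0],1),np.round(r[1],1),round(r[2],1))
im=cv2.cvtColor(T["frame"],cv2.COLOR_RGB2BGR)
a=cv2.resize(im[105:280,160:320],None,fx=3.4,fy=3.4,interpolation=cv2.INTER_CUBIC)
cv2.imwrite("pics/cropT.png",a)
b=cv2.resize(im[90:265,355:445],None,fx=3.4,fy=3.4,interpolation=cv2.INTER_CUBIC)
cv2.imwrite("pics/cropB.png",np.hstack([a[:,:480],b]))
```

```text
(243, 212) [0.4773 0.1449 0.0365]
(248, 147) [0.6271 0.1328 0.043 ]
(188, 207) [0.4889 0.2637 0.0615]
(197, 140) [0.654  0.262  0.0127]
(400, 240) [ 0.408  -0.2061  0.0637]
(220, 220) [0.4612 0.2067 0.002 ]
(420, 210) [ 0.4733 -0.2531  0.064 ]
(400, 170) [ 0.5621 -0.2099  0.074 ]
deck top 1355 z99 0.0471 [(32, 68), (36, 801), (40, 246), (44, 167)]
   rect [478.5 146.3] [122.4  57.9] 2.0
deck scene 934 z99 0.048 [(12, 55), (16, 54), (20, 50), (24, 59), (28, 59), (32, 53), (36, 194), (40, 279), (44, 122)]
   rect [479.6 147.3] [126.7  60.7] 1.4
wheel top 463 z99 0.0513 [(40, 141), (44, 209), (48, 38)]
   rect [630.4 136.5] [53.1 44.9] 16.2
wheel scene 506 z99 0.0525 [(12, 35), (16, 32), (20, 25), (24, 34), (28, 32), (32, 28), (36, 38), (40, 34), (44, 181), (48, 58)]
   rect [632.1 137.2] [53.2 45.7] 18.3
fun top 265 z99 0.0619 [(40, 12), (48, 32), (52, 65), (56, 76), (60, 20)]
   rect [486.7 264.9] [32.2 34. ] 0.2
fun scene 236 z99 0.0612 [(12, 17), (16, 16), (20, 13), (24, 17), (28, 12), (32, 14), (36, 18), (40, 15), (44, 13), (48, 15), (52, 28), (56, 50)]
   rect [491.  265.6] [34.3 
[... 381 characters left out ...]
7)]
   rect [ 533.7 -212.2] [315.  279.7] 45.6
hull scene 7654 z99 0.0756 [(56, 499), (64, 3888), (68, 704), (72, 1420)]
   rect [ 537.4 -211.5] [316.6 278.5] 45.9
jm top 216 z99 0.0486 [(12, 9), (16, 16), (40, 31), (44, 143), (48, 9)]
   rect [546.1   3.3] [34.8 34.6] 24.9
jm scene 284 z99 0.0491 [(12, 24), (16, 25), (20, 28), (24, 19), (28, 13), (32, 15), (36, 23), (40, 15), (44, 97), (48, 25)]
   rect [549.    1.5] [36.  33.8] 23.6
js top 264 z99 0.0489 [(12, 17), (16, 26), (20, 16), (32, 12), (40, 35), (44, 134)]
   rect [ 522.8 -398.8] [32.9 35.3] 61.8
js scene 444 z99 0.0479 [(12, 38), (16, 47), (20, 34), (32, 31), (36, 25), (40, 38), (44, 201)]
   rect [ 525.9 -399.6] [34.6 35.4] 15.5
```

View pics/cropB.png

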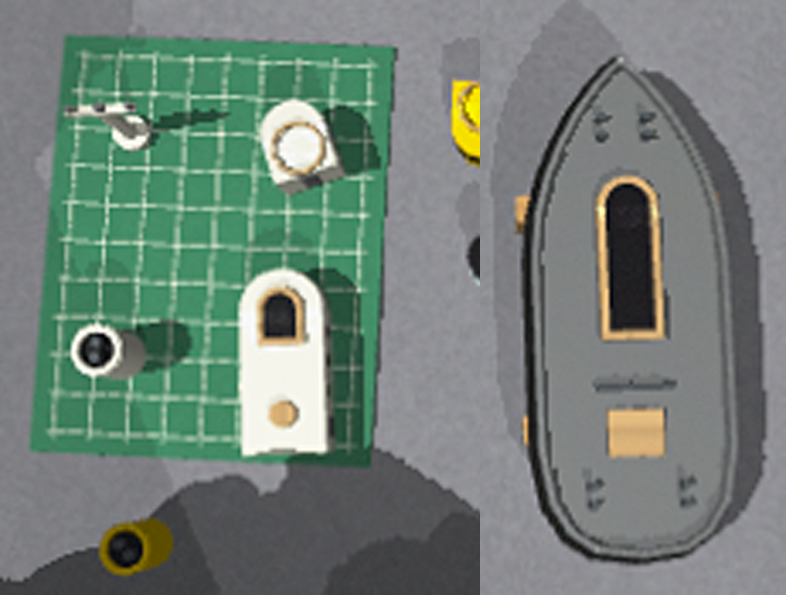

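The enlarged crop shows all four parts upright. The wheelhouse is turned a little (front up-left), the deckhouse is nearly straight, the mast's crosspiece lies along the columns, and the hull coaming is solid with its round end to the bow. Now I'll fit the poses.

```bash
cat >> h.py <<'E'
from scipy.optimize import minimize
def sdD(x,y,L,W):  # D: straight rear at -L/2, round radius W/2 front
    r=W/2;xc=L/2-r
    box=np.maximum(-L/2-x,np.abs(y)-r)
    return np.where(x>xc,np.hypot(x-xc,y)-r,box)
def fit(c,z,tol,sd,g,rad,lab=None,yaw=True):
    """pose (mm,mm,deg) of a flat top outline at height z; label = depth near/above z"""
    P=cloud(c);v,u=np.mgrid[0:400,0:640];Q=atz(c,u,v,z)[...,:2]
    m=np.hypot(Q[...,0]-g[0]/1e3,Q[...,1]-g[1]/1e3)<rad/1e3
    q=Q[m]*1e3;l=((P[m][:,2]>z-tol) if lab is None else lab[m]).astype(float)
    def cost(p):
        a=np.radians(p[2] if yaw else 0);dx=q[:,0]-p[0];dy=q[:,1]-p[1]
        s=sd(np.cos(a)*dx+np.sin(a)*dy,-np.sin(a)*dx+np.cos(a)*dy)
        return np.mean((l-1/(1+np.exp(np.clip(s/.8,-50,50))))**2)
    best=min((minimize(cost,np.array(g)+[0,0,d],method="Nelder-Mead",options=dict(initial_simplex=np.array(g)+[0,0,d]+np.array([[0,0,0],[5,0,0],[0,5,0],[0,0,5]]),maxiter=600)) for d in(-4,4)),key=lambda r:r.fun)
    return best.x.round(1),round(best.fun/l.mean(),3)
def goto(p,yaw):
    """print tool rows total: roll deg then shift in tool axes (mm) after roll. yaw: wanted dir of tool y minus 90 deg"""
    s=status.get_state();o=s["orientation"];M=R.from_quat(np.r_[o[1:],o[0]]).as_matrix()
    cur=np.degrees(np.arctan2(M[1,1],M[0,1]))-90
    d=(yaw-cur+90)%180-90
    N=R.from_euler("z",d,degrees=True).as_matrix()@M
    t=N.T@(np.array(p)/1e3-s["tcp_pos"])*1e3
    print("clock",round(s["clock"],1),"tcp",(s["tcp_pos"]*1e3).round(1),"yaw",cur.round(2),"tilt",np.degrees(np.arccos(-M[2,2])).round(2),"gap",round(s["finger_gap"]*1e3,1),"wf",s["wrist_force"].round(1))
    print("roll deg",round(-d,2),"units",round(-d/10,3),"shift mm",t.round(1),"units",(t/40).round(3))
E
python3 - <<'E'
from h import *
import pickle
for n in("top","scene"):
    c=pickle.load(open(n+"0.pkl","rb"));print(n)
    print("deck",fit(c,.039,.005,lambda x,y:sdD(x,y,124,56),[479,147,2],90))
    print("wheel",fit(c,.045,.005,lambda x,y:sdD(x,y,52,44),[631,137,17],45))
    print("coaming",fit(c,.073,.004,lambda x,y:sdD(x,y,108,40),[555,-211,0],75) if 0 else "")
    P=cloud(c);
    # hull coaming: guess from all z>69 within 45 of axis
    print("coam",fit(c,.073,.004,lambda x,y:np.where(np.abs(y)>38,9,sdD(x,y,108,40)),[565,-210,0],64))
    print("fun",fit(c,.059,.012,lambda x,y:np.hypot(x,y)-17,[489,265,0],32,yaw=False))
    p=P.reshape(-1,3);m=(np.hypot(p[:,0]-.648,p[:,1]-.26)<.05)&(p[:,2]>.066);q=p[m]*1e3
    r=cv2.minAreaRect(q[:,:2].astype(np.float32));print("cross",r,q[:,2].max(),q[:,2].min())
    m=(np.hypot(p[:,0]-.648,p[:,1]-.26)<.05)&(p[:,2]>.02)&(p[:,2]<.06);print("pole",p[m].mean(0),m.sum())
    m=(np.hypot(p[:,0]-.648,p[:,1]-.26)<.05)&(p[:,2]>.0085)&(p[:,2]<.015);print("foot",cv2.minEnclosingCircle((p[m,:2]*1e3).astype(np.float32)),m.sum())
    m=(p[:,2]>.055)&(p[:,2]<.085)&(abs(p[:,1]+.21)<.1)&(abs(p[:,0]-.53)<.2);print("hull",cv2.minAreaRect((p[m,:2]*1e3).astype(np.float32)))
E
```

```text
top
deck (array([479.5, 146. ,   2. ]), np.float64(0.022))
wheel (array([630.4, 137.1,  17.3]), np.float64(0.046))
coaming 
coam (array([ 573.1, -207.5,    0. ]), np.float64(0.085))
fun (array([487. , 263.7,  -1.5]), np.float64(0.054))
cross ((645.1288452148438, 259.3395080566406), (8.54993724822998, 46.08933639526367), 5.582322597503662) 84.23384028377079 67.5526597893239
pole [0.64371271 0.25702226 0.03887528] 29
foot ((645.5675048828125, 258.94415283203125), 12.106074333190918) 45
hull ((542.9292602539062, -206.02679443359375), (336.1028747558594, 134.476806640625), 0.28575095534324646)
scene
deck (array([481.4, 145. ,  -0. ]), np.float64(0.125))
wheel (array([632.9, 136.5,  24.1]), np.float64(0.17))
coaming 
coam (array([ 5.747e+02, -2.071e+02,  3.000e-01]), np.float64(0.14))
fun (array([494.2, 260.5,  -4.5]), np.float64(0.296))
cross ((647.591796875, 260.751708984375), (9.8107328414917, 45.48336410522461), 3.690110445022583) 84.07009127120502 66.73127871095119
pole [0.64847126 0.25787747 0.04022012] 54
foot ((655.05322265625, 262.4267578125), 19.493011474609375) 36
hull ((546.4237670898438, -208.76100158691406), (338.13116455078125, 134.65919494628906), 0.19010677933692932)
```

Both views agree to about 2 mm, and heights and sizes check out, so I'll use the mean. First move: hover over the deckhouse.

```bash
python3 -c "
from h import *
goto([480.5,146,150],2)"
```

```text
clock 0.1 tcp [248.3 518.3 303.1] yaw -25.6 tilt 0.09 gap 85.4 wf [ 0.2 -0.9 -0.5]
roll deg -27.6 units -2.76 shift mm [-219.1 -379.9  153.7] units [-5.478 -9.497  3.842]
```

```bash
python3 -m handwheel '{"deltas": [[1,0,0,0,-0.92],[1,0,0,0,-0.92],[1,0,0,0,-0.92],[1,-0.391,-0.678,0.2,0],[1,-0.391,-0.678,0.2,0],[1,-0.391,-0.678,0.2,0],[1,-0.391,-0.678,0.2,0],[1,-0.391,-0.678,0.2,0],[1,-0.391,-0.678,0.2,0],[1,-0.391,-0.678,0.2,0],[1,-0.391,-0.678,0.2,0],[1,-0.391,-0.678,0.2,0],[1,-0.391,-0.678,0.2,0],[1,-0.391,-0.678,0.4,0],[1,-0.391,-0.678,0.4,0],[1,-0.391,-0.678,0.4,0],[1,-0.395,-0.683,0.4,0],[1,0,0,0.24,0],[1,0,0,0,0]]}' 40; python3 -c "
from h import *
goto([480.5,146,79],2)"
```

```text
clock: 2.48
tcp_pos: [0.4796, 0.1467, 0.1493]
orientation: [-0.001, -0.017, 1.0, 0.0]
wrist_force: [-0.2, -0.4, -0.6]
finger_gap: 0.0854
grip_force: 0.0
clock 2.5 tcp [479.6 146.7 149.3] yaw 1.98 tilt 0.16 gap 85.4 wf [-0.2 -0.4 -0.6]
roll deg -0.02 units -0.002 shift mm [-1.  -0.7 70.3] units [-0.026 -0.018  1.758]
```

```bash
python3 -m handwheel '{"deltas": [[1,-0.026,-0.018,0.4,0],[1,0,0,0.5,0],[1,0,0,0.5,0],[1,0,0,0.36,0],[1,0,0,0,0],[-1,0,0,0,0],[-1,0,0,0,0],[-1,0,0,0,0],[-1,0,0,0,0],[-1,0,0,0,0],[-1,0,0,0,0],[-1,0,0,-0.3,0],[-1,0,0,-0.7,0],[-1,0,0,-1,0],[-1,0,0,-1,0],[-1,0,0,0,0]]}' 35; python3 -c "
from h import *
goto([574,-207.3,190],0.2)
c=cam('top');print(fit(c,.0365+status.get_state()['tcp_pos'][2]-.076,.006,lambda x,y:sdD(x,y,124,56),[480,146,2],90))"
```

```text
clock: 4.47
tcp_pos: [0.4837, 0.1461, 0.2037]
orientation: [0.003, -0.017, 1.0, 0.0]
wrist_force: [0.2, 0.2, -0.7]
finger_gap: 0.0553
grip_force: 37.5
clock 4.5 tcp [483.7 146.1 203.7] yaw 1.99 tilt 0.39 gap 55.3 wf [ 0.2  0.2 -0.7]
roll deg 1.79 units 0.179 shift mm [ -88.9 -353.7   14. ] units [-2.224 -8.843  0.351]
(array([481.4, 145.6,   3.8]), np.float64(0.512))
```

```bash
python3 -m handwheel '{"deltas": [[-1,0,0,0,0.179],[-1,-0.159,-0.632,0,0],[-1,-0.159,-0.632,0,0],[-1,-0.159,-0.632,0,0],[-1,-0.159,-0.632,0,0],[-1,-0.159,-0.632,0,0],[-1,-0.159,-0.632,0,0],[-1,-0.159,-0.632,0,0],[-1,-0.159,-0.632,0,0],[-1,-0.159,-0.632,0,0],[-1,-0.159,-0.632,0,0],[-1,-0.159,-0.632,0,0],[-1,-0.159,-0.632,0,0],[-1,-0.159,-0.632,0,0],[-1,-0.159,-0.632,0.3,0],[-1,0,0,0,0],[-1,0,0,0,0]]}'
python3 - <<'E'
from h import *
goto([574,-207.3,141],0.2)
im=[]
for n in("top","scene"):
    c=cam(n);im.append(cv2.cvtColor(c["frame"],cv2.COLOR_RGB2BGR))
a=cv2.resize(im[0][70:270,340:480],None,fx=2.8,fy=2.8);b=cv2.resize(im[1][150:290,200:340],None,fx=2.8,fy=2.8)
cv2.imwrite("pics/hover1.png",np.hstack([a,cv2.copyMakeBorder(b,0,a.shape[0]-b.shape[0],0,0,0)]))
E
```

```text
clock: 6.65
tcp_pos: [0.5717, -0.2077, 0.187]
orientation: [-0.001, -0.002, 1.0, 0.001]
wrist_force: [0.0, 0.2, -1.4]
finger_gap: 0.0553
grip_force: 37.5
clock 6.7 tcp [ 571.7 -207.7  187. ] yaw 0.19 tilt 0.11 gap 55.3 wf [ 0.   0.2 -1.4]
roll deg -0.01 units -0.001 shift mm [-2.4  0.3 46. ] units [-0.059  0.008  1.151]
```

View pics/hover1.png

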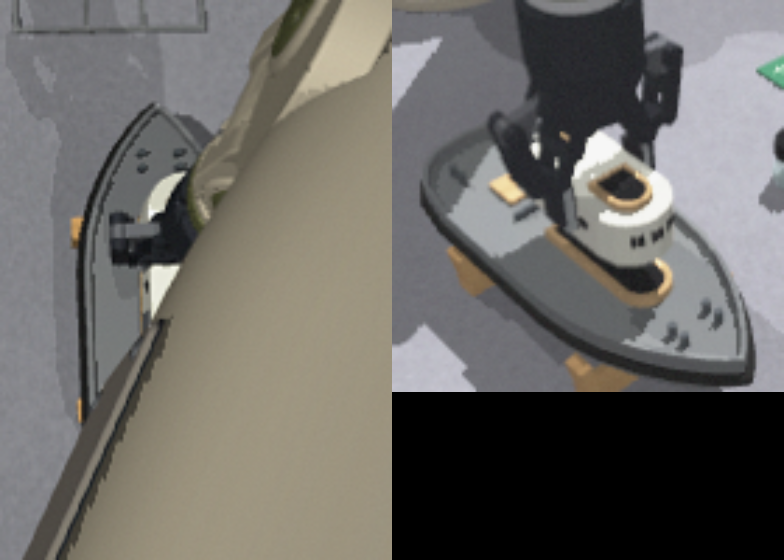

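The hover view shows the deckhouse held level over the coaming, round front to the bow. Lowering.

```bash
python3 -m handwheel '{"deltas": [[-1,-0.059,0.008,0.2,0],[-1,0,0,0.3,0],[-1,0,0,0.2,0],[-1,0,0,0.15,0],[-1,0,0,0.1,0],[-1,0,0,0.1,0],[-1,0,0,0.05,0],[-1,0,0,0,0],[-1,0,0,0,0]]}'
python3 - <<'E'
from h import *
goto([574,-207.3,140],0.2)
c=cam("scene")
cv2.imwrite("pics/low1.png",cv2.resize(cv2.cvtColor(c["frame"],cv2.COLOR_RGB2BGR)[160:300,200:340],None,fx=4,fy=4,interpolation=cv2.INTER_CUBIC))
E
```

```text
clock: 7.88
tcp_pos: [0.5746, -0.2074, 0.1441]
orientation: [0.0, -0.002, 1.0, -0.0]
wrist_force: [0.1, 0.2, -1.2]
finger_gap: 0.0551
grip_force: 37.5
clock 7.9 tcp [ 574.6 -207.4  144.1] yaw 0.21 tilt 0.02 gap 55.1 wf [ 0.1  0.2 -1.2]
roll deg 0.01 units 0.001 shift mm [0.6 0.1 4.1] units [0.015 0.004 0.103]
```

View pics/low1.png

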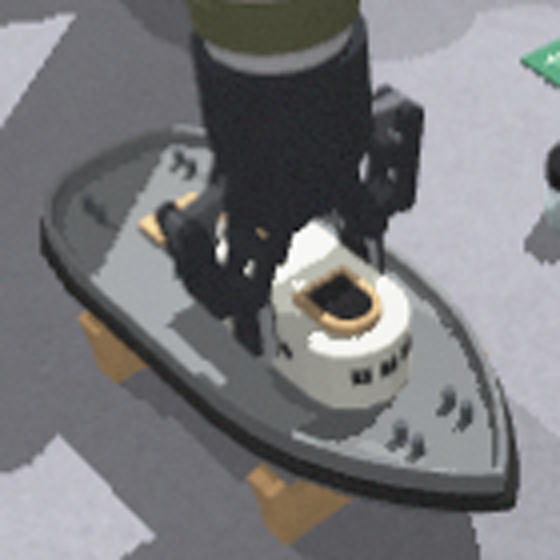

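The house is now over the coaming with no contact force, about 3 mm above the deck. Seat it and release.

```bash
python3 -m handwheel '{"deltas": [[-1,0.01,0,0.05,0],[-1,0,0,0.04,0],[-1,0,0,0.02,0],[-1,0,0,0,0],[0.6,0,0,0,0],[0.6,0,0,0,0],[0.6,0,0,0,0],[0.6,0,0,-0.3,0],[0.6,0,0,-0.7,0],[0.6,0,0,-1,0],[0.6,0,0,-0.5,0],[0.6,0,0,0,0]]}'; python3 -c "
from h import *
yw=np.radians(17.5)
goto([631.5-8*np.cos(yw),137-8*np.sin(yw),160],17.5)"
```

```text
clock: 9.43
tcp_pos: [0.5751, -0.2079, 0.2421]
orientation: [0.002, -0.002, 1.0, -0.001]
wrist_force: [0.2, 0.3, -0.1]
finger_gap: 0.0682
grip_force: 0.0
clock 9.4 tcp [ 575.1 -207.9  242.1] yaw 0.21 tilt 0.27 gap 68.2 wf [ 0.2  0.3 -0.1]
roll deg -17.29 units -1.729 shift mm [-149.1  312.2   82. ] units [-3.728  7.804  2.051]
```

```bash
python3 -m handwheel '{"deltas": [[1,0,0,0,-0.865],[1,0,0,0,-0.864],[1,-0.287,0.6,0,0],[1,-0.287,0.6,0,0],[1,-0.287,0.6,0,0],[1,-0.287,0.6,0,0],[1,-0.287,0.6,0,0],[1,-0.287,0.6,0,0],[1,-0.287,0.6,0.2,0],[1,-0.287,0.6,0.2,0],[1,-0.287,0.6,0.3,0],[1,-0.287,0.6,0.3,0],[1,-0.287,0.6,0.3,0],[1,-0.287,0.6,0.4,0],[1,-0.284,0.604,0.35,0],[1,0,0,0,0],[1,0,0,0,0]]}'
python3 - <<'E'
from h import *
yw=np.radians(17.5)
goto([631.5-8*np.cos(yw),137-8*np.sin(yw),80],17.5)
c=cam("top")
print("deck",fit(c,.101,.005,lambda x,y:sdD(x,y,124,56),[574,-207,0],80))
P=cloud(c);p=P.reshape(-1,3);m=(np.hypot(p[:,0]-.55,p[:,1]+.207)<.012);print(np.median(p[m,2]))
a=cv2.resize(cv2.cvtColor(c["frame"],cv2.COLOR_RGB2BGR)[70:270,160:440],None,fx=2.8,fy=2.8,interpolation=cv2.INTER_CUBIC);cv2.imwrite("pics/t2.png",a)
c=cam("scene")
print("deckS",fit(c,.101,.005,lambda x,y:sdD(x,y,124,56),[574,-207,0],80))
E
```

```text
clock: 11.55
tcp_pos: [0.622, 0.1348, 0.1569]
orientation: [-0.001, -0.152, 0.988, -0.0]
wrist_force: [-0.0, -0.4, 0.4]
finger_gap: 0.0853
grip_force: 0.0
clock 11.6 tcp [622.  134.8 156.9] yaw 17.5 tilt 0.07 gap 85.3 wf [-0.  -0.4  0.4]
roll deg 0.0 units 0.0 shift mm [-1.8 -0.8 76.9] units [-0.045 -0.019  1.923]
deck (array([ 5.715e+02, -2.092e+02, -3.000e-01]), np.float64(0.02))
0.10121384433528058
deckS (array([ 573.8, -209.2,   -0.7]), np.float64(0.06))
```

View pics/t2.png

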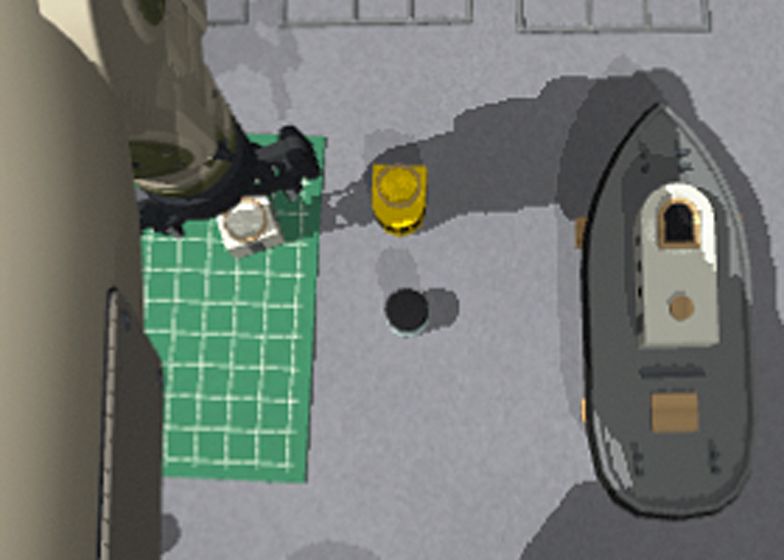

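The deckhouse is seated (roof at 0.101, yaw about 0°), front to the bow. The gripper hovers over the wheelhouse; grasp it.

```bash
python3 -m handwheel '{"deltas": [[1,-0.045,-0.019,0.4,0],[1,0,0,0.5,0],[1,0,0,0.5,0],[1,0,0,0.5,0],[1,0,0,0.02,0],[1,0,0,0,0],[-1,0,0,0,0],[-1,0,0,0,0],[-1,0,0,0,0],[-1,0,0,0,0],[-1,0,0,0,0],[-1,0,0,0,0],[-1,0,0,0,0]]}' 35; python3 -c "
from h import *
goto([594.8,-208,230],-0.3)"
```

```text
clock: 13.28
tcp_pos: [0.6249, 0.1351, 0.0816]
orientation: [0.001, -0.152, 0.988, -0.0]
wrist_force: [-0.4, -0.2, 4.7]
finger_gap: 0.0438
grip_force: 36.2
clock 13.3 tcp [624.9 135.1  81.6] yaw 17.5 tilt 0.09 gap 43.8 wf [-0.4 -0.2  4.7]
roll deg 17.8 units 1.78 shift mm [  28.1 -343.3 -148.4] units [ 0.702 -8.582 -3.709]
```

```bash
python3 -m handwheel '{"deltas": [[-1,0,0,-0.3,0],[-1,0,0,-0.7,0],[-1,0,0,-1,0],[-1,0,0,-1,0.89],[-1,0,0,-0.7,0.89],[-1,0.045,-0.6,0,0],[-1,0.05,-0.6,0,0],[-1,0.05,-0.6,0,0],[-1,0.05,-0.6,0,0],[-1,0.05,-0.6,0,0],[-1,0.05,-0.6,0,0],[-1,0.05,-0.6,0,0],[-1,0.05,-0.6,0,0],[-1,0.05,-0.6,0,0],[-1,0.05,-0.6,0,0],[-1,0.05,-0.6,0,0],[-1,0.05,-0.6,0,0],[-1,0.05,-0.6,0,0],[-1,0.03,-0.782,0,0],[-1,0,0,0,0]]}'; python3 -c "
from h import *
goto([595.9,-208,200],-0.3)"
```

```text
clock: 15.78
tcp_pos: [0.5953, -0.2105, 0.2286]
orientation: [0.0, 0.004, 1.0, -0.0]
wrist_force: [-0.2, -0.0, -0.5]
finger_gap: 0.0436
grip_force: 35.8
clock 15.8 tcp [ 595.3 -210.5  228.6] yaw -0.47 tilt 0.02 gap 43.6 wf [-0.2 -0.  -0.5]
roll deg -0.17 units -0.017 shift mm [-0.6  2.5 28.6] units [-0.014  0.063  0.715]
```

```bash
python3 -m handwheel '{"deltas": [[-1,-0.014,0.063,0.4,0],[-1,0,0,0.4,0],[-1,0,0,0.15,-0.017],[-1,0,0,0,0],[-1,0,0,0,0],[-1,0,0,0,0]]}'
python3 - <<'E'
from h import *
goto([595.9,-208,179.6],-0.3)
im=[]
c=cam("scene");b=cv2.resize(cv2.cvtColor(c["frame"],cv2.COLOR_RGB2BGR)[150:270,220:340],None,fx=5,fy=5,interpolation=cv2.INTER_CUBIC)
cv2.imwrite("pics/w1.png",b)
E
```

```text
clock: 16.52
tcp_pos: [0.5965, -0.2057, 0.1913]
orientation: [0.001, 0.001, 1.0, -0.0]
wrist_force: [-0.0, -0.6, -1.3]
finger_gap: 0.0436
grip_force: 35.8
clock 16.5 tcp [ 596.5 -205.7  191.3] yaw -0.13 tilt 0.07 gap 43.6 wf [-0.  -0.6 -1.3]
roll deg 0.17 units 0.017 shift mm [ 0.6 -2.3 11.7] units [ 0.015 -0.058  0.294]
```

View pics/w1.png

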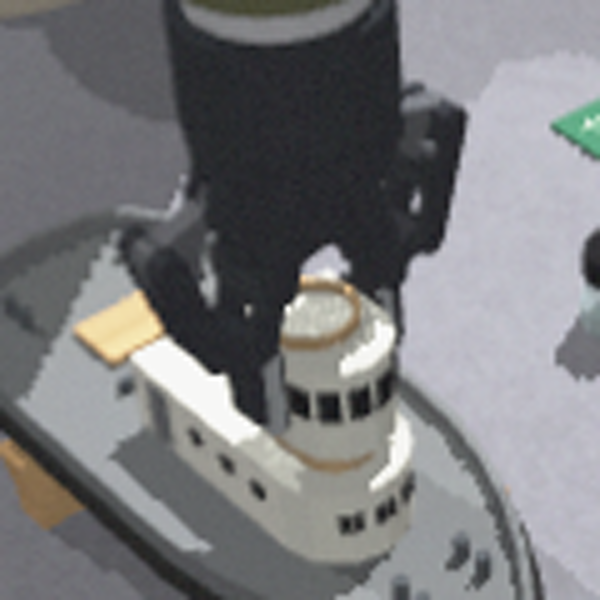

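The wheelhouse hangs just above its coaming, front to the bow and well lined up. Correct 2 mm and lower.

```bash
python3 -m handwheel '{"deltas": [[-1,0.015,-0.058,0,0.017],[-1,0,0,0,0],[-1,0,0,0.08,0],[-1,0,0,0.08,0],[-1,0,0,0.05,0],[-1,0,0,0,0],[-1,0,0,0,0]]}'; python3 -c "
from h import *
goto([595.9,-208,179.6],-0.3)"
```

```text
clock: 17.45
tcp_pos: [0.5956, -0.2079, 0.1823]
orientation: [0.0, 0.003, 1.0, 0.0]
wrist_force: [-0.3, -0.1, -0.9]
finger_gap: 0.0437
grip_force: 35.8
clock 17.4 tcp [ 595.6 -207.9  182.3] yaw -0.3 tilt 0.01 gap 43.7 wf [-0.3 -0.1 -0.9]
roll deg 0.0 units 0.0 shift mm [-0.3 -0.1  2.7] units [-0.008 -0.002  0.068]
```

```bash
python3 -m handwheel '{"deltas": [[-1,0,0,0.04,0],[-1,0,0,0.03,0],[-1,0,0,0.01,0],[-1,0,0,0,0],[-1,0,0,0,0]]}'; python3 -c "
from h import *
goto([595.9,-208,179.6],-0.3)"
```

```text
clock: 18.08
tcp_pos: [0.5956, -0.2079, 0.1796]
orientation: [0.0, 0.003, 1.0, -0.0]
wrist_force: [-2.4, 1.0, 5.1]
finger_gap: 0.0437
grip_force: 36.2
clock 18.1 tcp [ 595.6 -207.9  179.6] yaw -0.3 tilt 0.02 gap 43.7 wf [-2.4  1.   5.1]
roll deg -0.0 units -0.0 shift mm [-0.3 -0.1 -0. ] units [-0.008 -0.002 -0.001]
```

```bash
python3 -m handwheel '{"deltas": [[0.4,0,0,0,0],[0.4,0,0,0,0],[0.4,0,0,0,0],[0.4,0,0,-0.2,0],[0.4,0,0,-0.6,0],[0.4,0,0,-1,0],[0.4,0,0,-0.6,0],[0.4,0,0,0,0],[0.4,0,0,0,0]]}'
python3 - <<'E'
from h import *
goto([488,264,180],-0.3)
E
```

```text
clock: 19.2
tcp_pos: [0.5953, -0.2078, 0.2744]
orientation: [-0.0, 0.003, 1.0, 0.0]
wrist_force: [-1.0, -0.8, -0.7]
finger_gap: 0.0595
grip_force: 0.0
clock 19.2 tcp [ 595.3 -207.8  274.4] yaw -0.3 tilt 0.04 gap 59.5 wf [-1.  -0.8 -0.7]
roll deg -0.0 units -0.0 shift mm [109.7 471.2  94.7] units [ 2.743 11.78   2.368]
```

```bash
python3 -m handwheel '{"deltas": [[1,0.161,0.693,0,0],[1,0.161,0.693,0,0],[1,0.161,0.693,0,0],[1,0.161,0.693,0,0],[1,0.161,0.693,0,0],[1,0.161,0.693,0,0],[1,0.161,0.693,0,0],[1,0.161,0.693,0,0],[1,0.161,0.693,0,0],[1,0.161,0.693,0,0],[1,0.161,0.693,0,0],[1,0.161,0.693,0.4,0],[1,0.161,0.693,0.4,0],[1,0.161,0.693,0.4,0],[1,0.161,0.693,0.4,0],[1,0.161,0.693,0.4,0],[1,0.167,0.692,0.368,0],[1,0,0,0,0],[1,0,0,0,0],[1,0,0,0,0]]}'
python3 - <<'E'
from h import *
goto([488,264,92],-0.3)
for n in("top","scene"):
    c=cam(n)
    print("wheel",fit(c,.143,.005,lambda x,y:sdD(x,y,52,44),[603,-208,0],38))
    P=cloud(c)
    for z0,r in((.143,[596,-208]),(.101,[537,-208])):
        p=P.reshape(-1,3)*1e3;m=(np.hypot(p[:,0]-r[0],p[:,1]-r[1])<10);print(np.median(p[m,2]))
    # boss by colour
    f0=c["frame"].astype(int);sat=(f0[...,0]-f0[...,2])>40
    m=sat&(np.hypot(P[...,0]-.537,P[...,1]+.208)<.02)&(P[...,2]>.095);q=P[m]*1e3
    v,u=np.nonzero(m);A=atz(c,u,v,.107)*1e3
    print("boss",m.sum(),cv2.minEnclosingCircle(A[:,:2].astype(np.float32)),A.mean(0).round(1))
    if n=="scene":save(c,"pics/s3.png")
E
```

```text
clock: 21.7
tcp_pos: [0.4887, 0.2631, 0.1807]
orientation: [0.0, 0.003, 1.0, -0.0]
wrist_force: [-0.2, -1.0, 0.3]
finger_gap: 0.0854
grip_force: 0.0
clock 21.7 tcp [488.7 263.1 180.7] yaw -0.36 tilt 0.03 gap 85.4 wf [-0.2 -1.   0.3]
roll deg -0.06 units -0.006 shift mm [ 0.8  0.9 88.7] units [0.02  0.023 2.217]
wheel (array([ 602.2, -209.7,    0.9]), np.float64(0.044))
142.51825265280704
106.13426865966346
boss 59 ((537.0289916992188, -208.3834686279297), 9.440439224243164) [ 536.3 -208.6  107. ]
wheel (array([ 604.2, -209.8,   -2.7]), np.float64(0.134))
144.00390239636664
107.76627604945493
boss 39 ((538.217529296875, -210.07852172851562), 10.74466323852539) [ 536.8 -209.3  107. ]
```

View pics/s3.png

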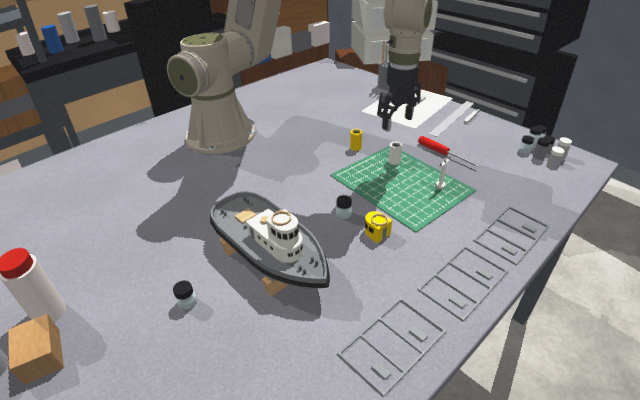

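The picture shows both houses stacked and seated (wheelhouse at (282,225), roof z ≈ 143 mm). Now the funnel.

```bash
python3 -m handwheel '{"deltas": [[1,0.02,0.023,0.4,0],[1,0,0,0.6,0],[1,0,0,0.6,0],[1,0,0,0.5,0],[1,0,0,0.117,0],[1,0,0,0,0],[1,0,0,0,0],[-1,0,0,0,0],[-1,0,0,0,0],[-1,0,0,0,0],[-1,0,0,0,0],[-1,0,0,0,0],[-1,0,0,0,0],[-1,0,0,0,0],[-1,0,0,0,0],[-1,0,0,0,0]]}' 30; python3 -c "
from h import *
goto([537,-208.5,230],-0.3)"
```

```text
clock: 23.8
tcp_pos: [0.4878, 0.2649, 0.0921]
orientation: [0.0, 0.003, 1.0, 0.0]
wrist_force: [-0.6, 0.4, 4.7]
finger_gap: 0.0314
grip_force: 30.2
clock 23.8 tcp [487.8 264.9  92.1] yaw -0.3 tilt 0.06 gap 31.4 wf [-0.6  0.4  4.7]
roll deg 0.0 units 0.0 shift mm [ -51.8 -473.1 -138. ] units [ -1.294 -11.827  -3.45 ]
```

Run:
```python
from h import *
c=cam("scene");im=cv2.cvtColor(c["frame"],cv2.COLOR_RGB2BGR)
a=cv2.resize(im[80:200,340:460],None,fx=4.9,fy=4.9,interpolation=cv2.INTER_CUBIC);cv2.imwrite("pics/f1.png",a)
P=cloud(c)*1e3;f0=c["frame"].astype(int)
m=(f0.min(-1)>110)&(P[...,2]>12)&(P[...,2]<62)&(np.hypot(P[...,0]-489,P[...,1]-265)<40);q=P[m]
for z in range(12,62,10):
    k=q[(q[:,2]>z)&(q[:,2]<z+10)];print(z,len(k),k.min(0).round(1),k.max(0).round(1)) if len(k) else 0
```

```text
12 31 [483.8 243.1  12.1] [507.9 271.8  21.6]
22 25 [487.7 234.3  23.3] [507.8 293.7  31.6]
32 21 [498.9 249.6  32.6] [507.2 289.5  41.5]
42 21 [498.  251.7  42.3] [507.5 285.5  51.5]
52 40 [474.8 250.2  52.2] [508.2 292.8  60.8]
```

View pics/f1.png

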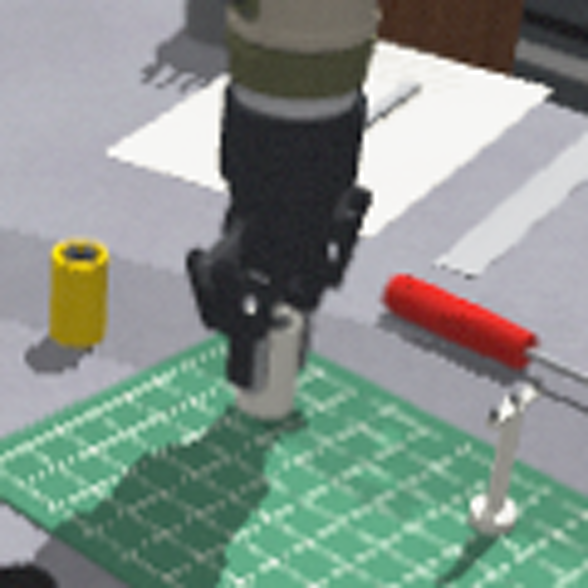

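The funnel is held upright, with the yellow one untouched. Lift it and carry it to the boss.

```bash
python3 -m handwheel '{"deltas": [[-1,0,0,-0.4,0],[-1,0,0,-1,0],[-1,0,0,-1,0],[-1,0,0,-1,0],[-1,-0.091,-0.844,-0.1,0],[-1,-0.091,-0.844,0,0],[-1,-0.091,-0.844,0,0],[-1,-0.091,-0.844,0,0],[-1,-0.091,-0.844,0,0],[-1,-0.091,-0.844,0,0],[-1,-0.091,-0.844,0,0],[-1,-0.091,-0.844,0,0],[-1,-0.091,-0.844,0,0],[-1,-0.091,-0.844,0,0],[-1,-0.091,-0.844,0,0],[-1,-0.091,-0.844,0,0],[-1,-0.091,-0.844,0,0],[-1,-0.094,-0.848,0,0],[-1,0,0,0,0],[-1,0,0,0,0]]}'; python3 -m handwheel '{"deltas": [[-1,0,0,0.3,0],[-1,0,0,0.2,0],[-1,0,0,0,0],[-1,0,0,0,0],[-1,0,0,0,0]]}'
python3 - <<'E'
from h import *
goto([536.3,-208.2,190.1],-0.3)
c=cam("scene");im=cv2.cvtColor(c["frame"],cv2.COLOR_RGB2BGR)
a=cv2.resize(im[150:270,205:325],None,fx=4.9,fy=4.9,interpolation=cv2.INTER_CUBIC);cv2.imwrite("pics/f2.png",a)
E
```

```text
clock: 26.35
tcp_pos: [0.5357, -0.2079, 0.2318]
orientation: [-0.0, 0.003, 1.0, 0.0]
wrist_force: [-0.3, 0.8, -0.5]
finger_gap: 0.0314
grip_force: 29.9
clock: 26.98
tcp_pos: [0.5363, -0.2083, 0.212]
orientation: [0.0, 0.003, 1.0, -0.0]
wrist_force: [0.3, -0.6, -0.5]
finger_gap: 0.0312
grip_force: 29.9
clock 27.0 tcp [ 536.3 -208.3  212. ] yaw -0.29 tilt 0.03 gap 31.2 wf [ 0.3 -0.6 -0.5]
roll deg 0.01 units 0.001 shift mm [-0.   0.1 21.9] units [-0.     0.003  0.547]
```

View pics/f2.png

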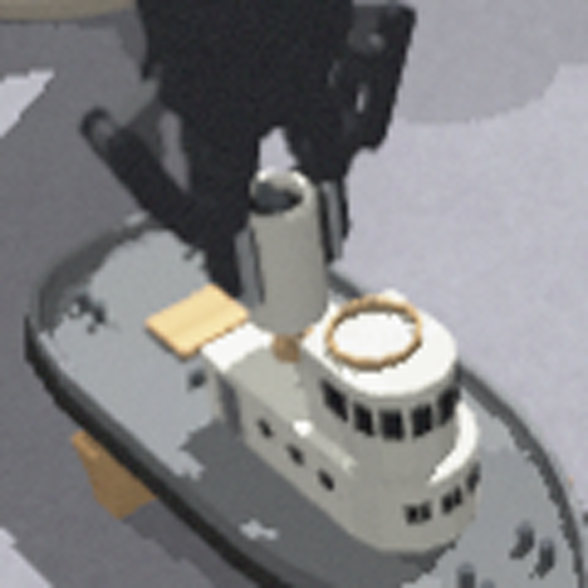

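The funnel hangs over the boss (boss at crop (287,348), funnel axis at about x = 289). Lower it.

```bash
python3 -m handwheel '{"deltas": [[-1,0,0,0.2,0],[-1,0,0,0.15,0],[-1,0,0,0.07,0],[-1,0,0,0.05,0],[-1,0,0,0,0],[-1,0,0,0,0]]}' ; python3 -m handwheel '{"deltas": [[-1,0,0,0.03,0],[-1,0,0,0.03,0],[-1,0,0,0.02,0],[-1,0,0,0,0],[-1,0,0,0,0]]}'
```

```text
clock: 27.78
tcp_pos: [0.5362, -0.2084, 0.193]
orientation: [0.0, 0.003, 1.0, -0.0]
wrist_force: [-0.1, -0.1, 0.1]
finger_gap: 0.0317
grip_force: 29.9
clock: 28.4
tcp_pos: [0.5361, -0.2083, 0.1901]
orientation: [0.0, 0.003, 1.0, -0.0]
wrist_force: [-1.5, 1.0, 5.8]
finger_gap: 0.0312
grip_force: 30.4
```

```bash
python3 -m handwheel '{"deltas": [[0.2,0,0,0,0],[0.2,0,0,0,0],[0.2,0,0,0,0],[0.2,0,0,-0.3,0],[0.2,0,0,-1,0],[0.2,0,0,-1,0],[0.2,0,0,-0.5,0.5],[0.2,0,0,0,1],[0.2,0,0,0,1],[0.2,0,0,0,1],[0.2,0,0,0,1],[0.2,0,0,0,1],[0.2,0,0,0,1],[0.2,0,0,0,1],[0.2,0,0,0,1],[0.2,0,0,0,0],[0.2,0,0,0,0]]}'
python3 - <<'E'
from h import *
goto([646.2,259.8,200],-85.4)
print(status.get_state()["joint_pos"])
E
```

```text
clock: 30.52
tcp_pos: [0.5362, -0.2083, 0.3022]
orientation: [0.0, 0.676, 0.736, 0.0]
wrist_force: [-1.0, 0.0, 0.2]
finger_gap: 0.051
grip_force: 0.0
clock 30.5 tcp [ 536.2 -208.3  302.2] yaw -85.14 tilt 0.03 gap 51.0 wf [-1.   0.   0.2]
roll deg 0.26 units 0.026 shift mm [457.8 147.2 102.1] units [11.446  3.679  2.553]
[-5.10172650e-01  3.13683867e-01  4.24529798e-02  1.29899123e+00
  8.36816479e-05  9.75720447e-01]
```

```bash
python3 -m handwheel '{"deltas": [[1,0,0,0,0.026],[1,0.8176,0.2628,0,0],[1,0.8176,0.2628,0,0],[1,0.8176,0.2628,0,0],[1,0.8176,0.2628,0,0],[1,0.8176,0.2628,0,0],[1,0.8176,0.2628,0,0],[1,0.8176,0.2628,0,0],[1,0.8176,0.2628,0,0],[1,0.8176,0.2628,0.4,0],[1,0.8176,0.2628,0.4,0],[1,0.8176,0.2628,0.4,0],[1,0.8176,0.2628,0.4,0],[1,0.8176,0.2628,0.45,0],[1,0.8176,0.2628,0.5,0],[1,0,0,0,0],[1,0,0,0,0],[1,0,0,0,0]]}'
python3 - <<'E'
from h import *
goto([646.2,259.8,99],-85.4)
for n in("top","scene"):
    c=cam(n)
    P=cloud(c)
    p=P.reshape(-1,3)*1e3
    m=(np.hypot(p[:,0]-537,p[:,1]+208.5)<26)&(p[:,2]>150);print("fun",cv2.minEnclosingCircle(p[m,:2].astype(np.float32)),np.percentile(p[m,2],[50,95]))
    f0=c["frame"].astype(int);sat=(f0[...,0]-f0[...,2])>40
    m=sat&(np.hypot(P[...,0]-.596,P[...,1]+.209)<.026)&(P[...,2]>.138)
    v,u=np.nonzero(m);A=atz(c,u,v,.148)*1e3
    print("collar",m.sum(),cv2.minEnclosingCircle(A[:,:2].astype(np.float32)),A.mean(0).round(1))
im=cv2.cvtColor(c["frame"],cv2.COLOR_RGB2BGR)
cv2.imwrite("pics/m1.png",cv2.resize(im[110:270,220:480],None,fx=3,fy=3,interpolation=cv2.INTER_CUBIC))
E
```

```text
clock: 32.78
tcp_pos: [0.6478, 0.2586, 0.2008]
orientation: [0.0, 0.68, 0.734, 0.001]
wrist_force: [0.5, 0.3, -0.2]
finger_gap: 0.0852
grip_force: 0.0
clock 32.8 tcp [647.8 258.6 200.8] yaw -85.62 tilt 0.08 gap 85.2 wf [ 0.5  0.3 -0.2]
roll deg -0.22 units -0.022 shift mm [  1.3  -1.6 101.8] units [ 0.032 -0.04   2.544]
fun ((536.1893920898438, -210.27732849121094), 17.265710830688477) [155.18606184 159.4086763 ]
collar 94 ((593.9896850585938, -209.52650451660156), 19.249408721923828) [ 593.8 -209.8  148. ]
fun ((538.2960205078125, -209.56845092773438), 17.1605167388916) [156.04473422 159.134654  ]
collar 93 ((595.8945922851562, -208.30862426757812), 20.069541931152344) [ 594.8 -209.2  148. ]
```

View pics/m1.png

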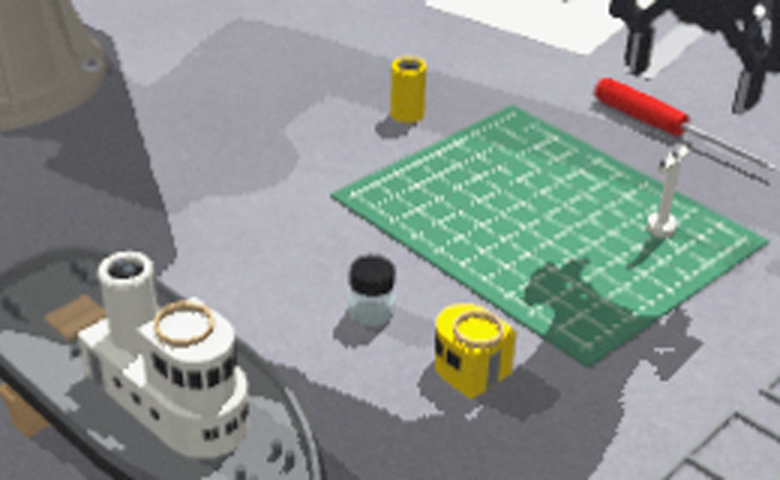

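The funnel is on its boss and upright, and the mast stands free at crop (665,190). Now the mast.

```bash
python3 -m handwheel '{"deltas": [[1,0.032,-0.04,0.4,-0.022],[1,0,0,0.6,0],[1,0,0,0.6,0],[1,0,0,0.6,0],[1,0,0,0.344,0],[1,0,0,0,0],[1,0,0,0,0],[-1,0,0,0,0],[-1,0,0,0,0],[-1,0,0,0,0],[-1,0,0,0,0],[-1,0,0,0,0],[-1,0,0,0,0],[-1,0,0,0,0],[-1,0,0,0,0],[-1,0,0,0,0],[-1,0,0,0,0],[-1,0,0,0,0]]}' 30
python3 - <<'E'
from h import *
goto([595,-208.3,300],-90.3)
c=cam("scene");P=cloud(c);p=P.reshape(-1,3)*1e3
m=(np.hypot(p[:,0]-648,p[:,1]-260)<25)&(p[:,2]>8)&(p[:,2]<24);print("foot",p[m].min(0),p[m].max(0),m.sum())
E
```

```text
clock: 35.12
tcp_pos: [0.6458, 0.2608, 0.0981]
orientation: [0.0, 0.678, 0.735, 0.0]
wrist_force: [-0.4, -0.4, 3.1]
finger_gap: 0.0093
grip_force: 29.3
clock 35.1 tcp [645.8 260.8  98.1] yaw -85.34 tilt 0.02 gap 9.3 wf [-0.4 -0.4  3.1]
roll deg 4.96 units 0.496 shift mm [-469.3  -48.3 -202. ] units [-11.733  -1.206  -5.049]
foot [636.42289091 247.18662817   8.05555519] [658.56088037 270.5007758   22.12080313] 44
```

```bash
python3 -m handwheel '{"deltas": [[-1,0,0,-0.3,0],[-1,0,0,-0.8,0],[-1,0,0,-1,0],[-1,0,0,-1,0.496],[-1,-0.7,-0.08,-1,0],[-1,-0.784,-0.0815,-0.95,0],[-1,-0.787,-0.0815,0,0],[-1,-0.787,-0.0815,0,0],[-1,-0.787,-0.0815,0,0],[-1,-0.787,-0.0815,0,0],[-1,-0.787,-0.0815,0,0],[-1,-0.787,-0.0815,0,0],[-1,-0.787,-0.0815,0,0],[-1,-0.787,-0.0815,0,0],[-1,-0.787,-0.0815,0,0],[-1,-0.787,-0.0815,0,0],[-1,-0.787,-0.0815,0,0],[-1,-0.787,-0.0815,0,0],[-1,-0.792,-0.08,0,0],[-1,0,0,0,0]]}'; python3 -m handwheel '{"deltas": [[-1,0,0,0.4,0],[-1,0,0,0.6,0],[-1,0,0,0,0],[-1,0,0,0,0],[-1,0,0,0,0]]}'
python3 - <<'E'
from h import *
goto([594.4,-207.9,238.1],-90.3)
c=cam("scene");im=cv2.cvtColor(c["frame"],cv2.COLOR_RGB2BGR)
cv2.imwrite("pics/m2.png",cv2.resize(im[120:240,220:340],None,fx=4.9,fy=4.9,interpolation=cv2.INTER_CUBIC))
E
```

```text
clock: 37.67
tcp_pos: [0.594, -0.21, 0.3002]
orientation: [0.0, 0.71, 0.704, -0.0]
wrist_force: [0.4, 0.1, 0.3]
finger_gap: 0.0091
grip_force: 29.3
clock: 38.3
tcp_pos: [0.595, -0.2076, 0.261]
orientation: [0.001, 0.709, 0.705, 0.0]
wrist_force: [-0.2, 0.1, -0.8]
finger_gap: 0.0092
grip_force: 29.3
clock 38.3 tcp [ 595.  -207.6  261. ] yaw -90.27 tilt 0.1 gap 9.2 wf [-0.2  0.1 -0.8]
roll deg 0.03 units 0.003 shift mm [-0.3 -0.6 22.9] units [-0.007 -0.015  0.572]
```

View pics/m2.png

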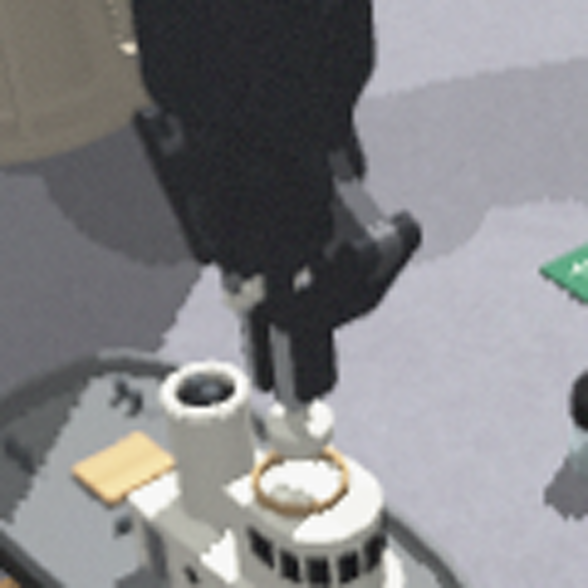

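The mast foot (crop (300,430)) is directly above the collar (300,481). Lower it.

```bash
python3 -m handwheel '{"deltas": [[-1,-0.007,-0.01,0.2,0],[-1,0,0,0.15,0],[-1,0,0,0.08,0],[-1,0,0,0.06,0],[-1,0,0,0,0],[-1,0,0,0,0]]}' ; python3 -m handwheel '{"deltas": [[-1,0,0,0.04,0],[-1,0,0,0.03,0],[-1,0,0,0.02,0],[-1,0,0,0,0],[-1,0,0,0,0]]}'
```

```text
clock: 39.1
tcp_pos: [0.5941, -0.2082, 0.2405]
orientation: [0.0, 0.709, 0.705, 0.0]
wrist_force: [-0.6, 0.3, -0.0]
finger_gap: 0.0089
grip_force: 29.3
clock: 39.72
tcp_pos: [0.5942, -0.2082, 0.238]
orientation: [0.001, 0.709, 0.705, 0.0]
wrist_force: [-2.4, 1.7, 5.9]
finger_gap: 0.0091
grip_force: 29.9
```

```bash
python3 -m handwheel '{"deltas": [[0,0,0,0,0],[0,0,0,0,0],[0,0,0,0,0],[0,0,0,-0.2,0],[0,0,0,-0.5,0],[0,0,0,-0.8,0],[0,0,0,-0.8,0],[0,0,0,-0.7,0],[0,0.5,0,0,0],[0,0.8,0,0,0],[0,0.8,0,0,0],[0,0.8,0,0,0],[0,0.8,0,0,0],[0,0.8,0,0,0],[0,0.8,0,0,0],[0,0.8,0,0,0],[0,0.5,0,0,0],[0,0,0,0,0],[0,0,0,0,0]]}'
python3 - <<'E'
from h import *
im=[]
for n in("top","scene"):
    c=cam(n);P=cloud(c);p=P.reshape(-1,3)*1e3;im.append(cv2.cvtColor(c["frame"],cv2.COLOR_RGB2BGR))
    m=(np.hypot(p[:,0]-594,p[:,1]+208.5)<30)&(p[:,2]>205)&(p[:,2]<235);print("cross",cv2.minAreaRect(p[m,:2].astype(np.float32)),p[m,2].max())
    m=(np.hypot(p[:,0]-594,p[:,1]+208.5)<10)&(p[:,2]>150)&(p[:,2]<205);print("pole",p[m].mean(0),np.polyfit(p[m,2],p[m,:2],1)[0])
    print("wheel",fit(c,.143,.005,lambda x,y:sdD(x,y,52,44),[603,-208,0],38)[0],"deck",fit(c,.101,.005,lambda x,y:sdD(x,y,124,56),[574,-207,0],80)[0])
a=cv2.resize(im[0][60:250,340:460],None,fx=3,fy=3,interpolation=cv2.INTER_CUBIC);b=cv2.resize(im[1][140:290,200:340],None,fx=3,fy=3,interpolation=cv2.INTER_CUBIC)
cv2.imwrite("pics/end.png",np.hstack([a,cv2.copyMakeBorder(b,0,a.shape[0]-b.shape[0],0,0,0)]))
E
```

```text
clock: 42.1
tcp_pos: [0.5954, 0.0555, 0.3565]
orientation: [0.0, 0.709, 0.705, -0.0]
wrist_force: [0.2, 0.3, -0.3]
finger_gap: 0.0426
grip_force: 0.0
cross ((594.1331787109375, -209.06658935546875), (46.26789855957031, 9.479909896850586), 82.12362670898438) 224.66592133054831
pole [ 592.00130048 -206.7560247   166.98276151] [-0.03412296  0.01253937]
wheel [ 6.025e+02 -2.099e+02 -1.000e-01] deck [ 572.3 -210.3   -1.5]
cross ((595.4169311523438, -207.83218383789062), (45.77663803100586, 8.9147310256958), 86.85045623779297) 224.742363158973
pole [ 597.04533687 -209.61753095  172.51424518] [0.04142359 0.0228764 ]
wheel [ 604.4 -210.    -2.8] deck [ 573.5 -208.7   -0.9]
```

View pics/end.png

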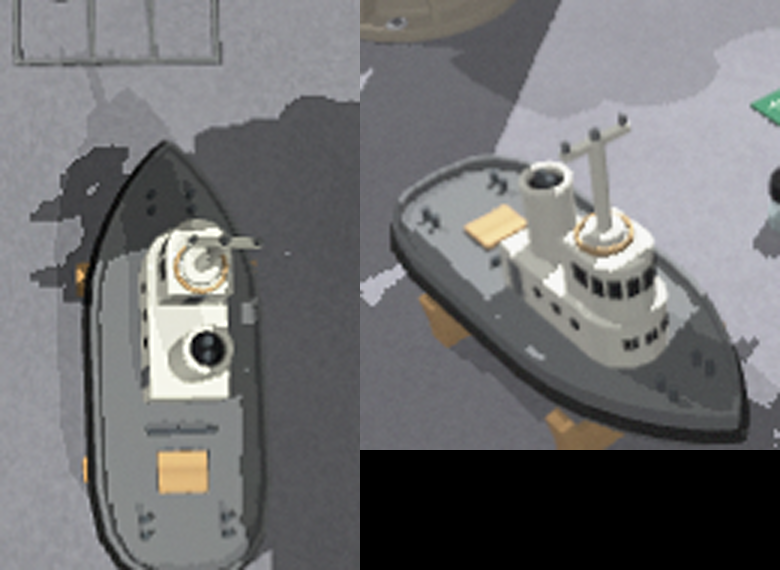

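Everything stands seated. The crosspiece angle readings are noisy (−3° and −8°), so I'll measure it more carefully.

Run:
```python
from h import *
im=[];A=[]
for n,(r0,r1,k0,k1) in(("top",(125,155,390,440)),("scene",(170,205,260,300))):
    out=[]
    for t in range(4):
        c=cam(n);P=cloud(c);m=(np.hypot(P[...,0]-.5945,P[...,1]+.2085)<.035)&(P[...,2]>.203)&(P[...,2]<.235)
        v,u=np.nonzero(m);q=atz(c,u,v,.217)[:,:2]*1e3
        w=np.linalg.eigh(np.cov(q.T))[1][:,1];out.append((np.degrees(np.arctan2(w[1],w[0]))%180-90).round(1))
        p3=P[m][:,:2]*1e3;w=np.linalg.eigh(np.cov(p3.T))[1][:,1];out.append((np.degrees(np.arctan2(w[1],w[0]))%180-90).round(1))
    print(n,out,len(v),(u.min(),u.max(),v.min(),v.max()))
    e=cv2.resize(cv2.cvtColor(c["frame"],cv2.COLOR_RGB2BGR)[r0:r1,k0:k1],(390,390*(r1-r0)//(k1-k0)),interpolation=cv2.INTER_CUBIC);im.append(cv2.copyMakeBorder(e,0,400-e.shape[0],0,0,0))
    # same estimator on the initial picture
    import pickle
    c=pickle.load(open(n+"0.pkl","rb"));P=cloud(c);m=(np.hypot(P[...,0]-.6465,P[...,1]-.26)<.035)&(P[...,2]>.063)
    v,u=np.nonzero(m);q=atz(c,u,v,.077)[:,:2]*1e3;w=np.linalg.eigh(np.cov(q.T))[1][:,1];print("init",np.degrees(np.arctan2(w[1],w[0]))%180-90)
cv2.imwrite("pics/cross.png",np.hstack(im))
```

```text
top [np.float64(-1.2), np.float64(-1.7), np.float64(-1.1), np.float64(-1.9), np.float64(-1.1), np.float64(-1.8), np.float64(-1.1), np.float64(-2.0)] 115 (np.int64(402), np.int64(427), np.int64(138), np.int64(144))
init 1.3567140091925864
scene [np.float64(6.8), np.float64(-2.9), np.float64(7.7), np.float64(-2.7), np.float64(6.8), np.float64(-2.2), np.float64(7.6), np.float64(-2.3)] 166 (np.int64(266), np.int64(289), np.int64(177), np.int64(194))
init 8.943509566466716
```

View pics/cross.png

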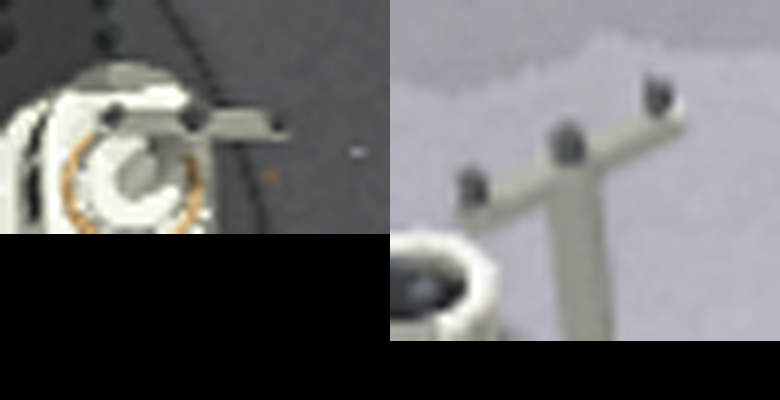

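The enlarged crop shows the three lamps at top-image (404.5,140.0), (415.0,140.1), (425.3,140.8) and scene-image (268.4,189.2), (278.3,184.7), (287.4,179.9).

Run:
```python
from h import *
for n,L in(("top",[(404.5,140),(415,140.1),(425.3,140.8)]),("scene",[(268.4,189.2),(278.3,184.7),(287.4,179.9)])):
    c=cam(n);u,v=np.array(L).T;q=atz(c,u,v,.220)[:,:2]*1e3;d=q[0]-q[2];print(n,q.round(1).tolist(),np.degrees(np.arctan2(d[1],d[0]))%180-90,np.hypot(*d))
```

```text
top [[594.1, -189.5], [593.7, -209.0], [592.1, -228.2]] -3.002598195791961 38.719956774525464
scene [[594.7, -227.1], [596.3, -207.2], [596.2, -187.1]] -2.13296393291526 40.05213496762711
```

The crosspiece is about 2.5° off square. There is ample time, so I'll regrip, lift 3 mm inside the collar and turn it square.

```bash
python3 -m handwheel '{"deltas": [[0,-0.5,0,0,0],[0,-0.8,0,0,0],[0,-0.8,0,0,0],[0,-0.8,0,0,0],[0,-0.8,0,0,0],[0,-0.8,0,0,0],[0,-0.8,0,0,0],[0,-0.8,0,0,0],[0,-0.5,0,0,0],[0,0,0,0,0],[0,0,0,0,0],[0,0,0,0,0]]}'; python3 -c "
from h import *
goto([594.3,-208.2,238],-90.3)"
```

```text
clock: 44.2
tcp_pos: [0.5941, -0.207, 0.3569]
orientation: [-0.0, 0.708, 0.706, 0.0]
wrist_force: [0.0, 0.4, 1.0]
finger_gap: 0.0424
grip_force: 0.0
clock 44.2 tcp [ 594.1 -207.   356.9] yaw -90.22 tilt 0.02 gap 42.4 wf [0.  0.4 1. ]
roll deg 0.08 units 0.008 shift mm [ -1.2   0.2 118.9] units [-0.03   0.004  2.973]
```

```bash
python3 -m handwheel '{"deltas": [[0,-0.03,0,0.5,0],[0,0,0,0.8,0],[0,0,0,0.8,0],[0,0,0,0.6,0],[0,0,0,0.27,0],[0,0,0,0,0],[-1,0,0,0,0],[-1,0,0,0,0],[-1,0,0,0,0],[-1,0,0,0,0],[-1,0,0,0,0],[-1,0,0,-0.04,0],[-1,0,0,-0.04,0],[-1,0,0,0,-0.13],[-1,0,0,0,-0.13],[-1,0,0,0,0],[-1,0,0,0,0]]}' 30; python3 -c "
from h import *
goto([594.3,-208.2,238],-87.8)"
```

```text
clock: 46.32
tcp_pos: [0.594, -0.2092, 0.241]
orientation: [-0.0, 0.693, 0.721, 0.0]
wrist_force: [-0.2, 0.5, 0.1]
finger_gap: 0.0092
grip_force: 29.8
clock 46.3 tcp [ 594.  -209.2  241. ] yaw -87.7 tilt 0.01 gap 9.2 wf [-0.2  0.5  0.1]
roll deg 0.1 units 0.01 shift mm [1.  0.3 3. ] units [0.026 0.008 0.075]
```

```bash
python3 -m handwheel '{"deltas": [[-1,0,0,0.04,0],[-1,0,0,0.03,0],[-1,0,0,0.02,0],[-1,0,0,0,0],[-1,0,0,0,0]]}'; python3 -m handwheel '{"deltas": [[0,0,0,0,0],[0,0,0,0,0],[0,0,0,0,0],[0,0,0,-0.2,0],[0,0,0,-0.5,0],[0,0,0,-0.8,0],[0,0,0,-0.8,0],[0,0,0,-0.7,0],[0,0.5,0,0,0],[0,0.8,0,0,0],[0,0.8,0,0,0],[0,0.8,0,0,0],[0,0.8,0,0,0],[0,0.8,0,0,0],[0,0.8,0,0,0],[0,0.8,0,0,0],[0,0.5,0,0,0],[0,0,0,0,0],[0,0,0,0,0]]}'
python3 - <<'E'
from h import *
for n in("top","scene"):
    c=cam(n);P=cloud(c);p=P.reshape(-1,3)*1e3
    m=(np.hypot(p[:,0]-594,p[:,1]+208.5)<35)&(p[:,2]>203)&(p[:,2]<235);q=p[m]
    w=np.linalg.eigh(np.cov(q[:,:2].T))[1][:,1];print(n,"cross",(np.degrees(np.arctan2(w[1],w[0]))%180-90).round(1),"mid",((q.min(0)+q.max(0))/2).round(1),"top",q[:,2].max().round(1))
    for nm,r,z in(("whl roof edge",[615,-208.5],143),("deck roof",[515,-208],101),("fun",[537,-209],159)):
        m=np.hypot(p[:,0]-r[0],p[:,1]-r[1])<(6 if nm!="fun" else 17);print(nm,z,np.percentile(p[m,2],[50,95]).round(1))
E
```

```text
clock: 46.95
tcp_pos: [0.5941, -0.2093, 0.2392]
orientation: [0.001, 0.693, 0.721, 0.0]
wrist_force: [-2.7, 1.7, 7.4]
finger_gap: 0.0091
grip_force: 30.5
clock: 49.32
tcp_pos: [0.5834, 0.0541, 0.3573]
orientation: [-0.0, 0.693, 0.721, -0.0]
wrist_force: [1.0, 0.1, -0.1]
finger_gap: 0.0426
grip_force: 0.0
top cross -0.3 mid [ 594.1 -208.7  214.6] top 225.0
whl roof edge 143 [141.9 143.4]
deck roof 101 [101.  155.1]
fun 159 [151.6 158.3]
scene cross -0.5 mid [ 595.3 -207.2  213.8] top 224.4
whl roof edge 143 [144.4 149.4]Traceback (most recent call last):
  File "<stdin>", line 7, in <module>
    return _quantile_unchecked(
        a, q, axis, out, overwrite_input, method, keepdims, weights)
    return _ureduce(a,
                    func=_quantile_ureduce_func,
    ...<5 lines>...
                    overwrite_input=overwrite_input,
                    method=method)
    r = func(a, **kwargs)
    result = _quantile(arr,
                       quantiles=q,
    ...<2 lines>...
                       out=out,
                       weights=wgt)
    slices_having_nans = np.isnan(arr[-1, ...])
                                  ~~~^^^^^^^^^
IndexError: index -1 is out of bounds for axis 0 with size 0
```

```bash
python3 -c "
from workcell import hand_in
print(hand_in())"
```

```text
the job is handed in; nothing more can be done
None
```

I handed the job in at about 49 s on the robot's clock: deckhouse, wheelhouse, funnel and mast all measured fully seated and upright, both rounded fronts to the bow, crosspiece about 0.4° off square, everything released, and the jars and screwdriver never touched.

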